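# Rebuild the sieve column on the shaker

## Robot

A 6-joint arm with a two-finger parallel gripper is mounted at the origin on the work surface. World frame = base frame: x ahead of the robot, y to its left, z up, the work surface at z = 0. Lengths are in m, angles in degrees, forces in N, time in s.
With the tool pointing down it reaches from about 0.35 to 0.875 m from the base axis. Payload 4.2 kg.
Tool frame: the origin (TCP) lies midway between the tips of the shut fingers; the grasp point (between the pads) lies 19 mm behind it; y points along the fingers, z is the direction in which the jaws open and shut, and the axes are right-handed (so a half turn about y gives the same grasp; the last joint's range is limited). The gripper opens to 87 mm and grips with 3 to 60 N. Pads are 19 mm wide; open, the fingers measure 117 mm over their backs; the gripper's body (75 mm by 190 mm) begins 51 mm behind the grasp point.
Start: joints at [-49.985, 22.042, 0.453, 0, -68.411, -14.817], TCP at [0.266, -0.565, 0.191] pointing down, gripper open.
Joint ranges: [-179.83, 179.83], [-69.29, 118.12], [-61.27, 80.66], [-181.25, 117.63], [-171.15, -9.14], [-177.46, 177.46]. Speed limits (degrees/s): [159.86, 159.86, 180, 180, 180, 180].

## Interface

Orientations are given as [roll, pitch, yaw] about the fixed x, y, z axes, in that order (R = Rz(yaw) Ry(pitch) Rx(roll)).
In Python, from workcell import env gives the robot as it stands. The module is installed in compiled form; this text tells all that it offers. Calls block until the motion is done:
- env.goto(position, orientation): joint-space move of the TCP to a pose.
- env.move_straight(position, rotation=None, rate=0.15, force_limit=None): straight line of the TCP; rotation=None keeps the orientation; rate is the mean speed in m/s. With force_limit (N) it stops when the force on the tool has changed by that much, and returns True; else False.
- env.set_joints(angles): joint-space move.
- env.gripper_to(opening, grasp_force=None): opening from 0.0 (shut) to 1.0 (fully open); grasp_force is the grip in N (None keeps the last); returns when the fingers have stopped.
- env.dwell(seconds).
- env.inverse_kinematics(position, orientation): joint angles nearest the present ones, or None.
- env.read_state(): the state.
- env.grab_frame(name): name is "side" or "top" or "wrist"; returns a dict with "image" (420x560x3 uint8, blue, green, red), "fx", "fy", "cx", "cy" (pixels), "position" and "orientation" of the camera in the world. Camera axes: x right, y up, looking along -z (the intrinsics and any distortion apply to the point x, -y, -z); pixel columns grow to the right and rows downward; lengths in m; the calibration is good to about 2 mm. The wrist camera is an equidistant fisheye: a pixel r from the principal point sees the ray r / f radians off the axis. A picture is of the moment at which its call begins. There is no depth.
A pose or a line that the arm cannot do raises env.Unreachable and nothing moves.
- env.close_job(): hands the job in, once; it reports no verdict.
Trained networks look in a picture, given as the dict that the camera call returned (one of the last four; its "shot" number tells which), for a name from the list of things; names that differ only in an ending like _2 or _b are one class to them, and where a whole thing is asked for, a point or a joint stands for the part that bears it (a point fixed in the world has none). Each returns a list of dicts, best first, with "score" (0 to 1); they miss things now and then, are a little off and sometimes report something else, mostly with a low value. They report only what shows in the picture. A call takes as long as a camera call.
- env.search_frame(picture, thing): "xyz" ([x, y, z] in m, in world coordinates, good to about 4 mm: the middle of the surface that is visible of it).
- env.trace(picture, thing): "mask" (420x560 bool, what is visible of it).
The state is a dict: "clock": time; "joint_positions": joint angles; "qvel": joint speeds; "joint_torque": joint torques, N m; "position": TCP position; "tool_rot": TCP orientation; "force": force on the tool from outside, world axes, zero at the start; "wrist_torque": the same for the moment, N m; "opening": opening from 0.0 (shut) to 1.0 (fully open).
Only numpy, scipy, OpenCV 4.12 (cv2) and the standard library are available. Lean on these libraries where they do the work, as an engineer would, in place of code of your own. Each camera call takes 0.05 s, during which the arm holds its last target.

## Task

Put the washed sieve set back together on the sieve shaker, piece by piece from the bottom up: first the receiver pan, centred on the shaker's round black plate, then the fine sieve on the pan, the coarse sieve on the fine one, and last the lid. Every piece must sit level and fully home in the rim of the piece below. Leave the column standing free, and the other things on the bench where they are.

Things in the scene. Friction and masses are not known exactly. Their poses are not given: they have to be found in the camera images.
- pan: Receiver pan of the sieve set: a plain round brass cup with a closed, smooth brass floor, 56 mm outside diameter, 30 mm high, wall 3 mm (inside diameter 50 mm), floor 3 mm thick, straight outside down to its flat underside. About 90 g. Origin at the centre of its underside, z up.
- fine_sieve: Low round brass sieve, 56 mm outside, 50 mm inside dia, 27 mm high, dense grey steel gauze 7 mm up. Lowest 7 mm: tapered skirt (41 mm dia at the foot, 45.8 at its top) that nests in the rim below; above it the straight 56 mm frame, whose lower edge rests on that rim. Home on the pan its origin is 23 mm above the pan's. About 80 g. Origin: centre of the skirt's underside, z up.
- coarse_sieve: Tall round brass sieve, 56 mm outside, 50 mm inside dia, 42 mm high, with an open grid of steel bars 8 mm apart; the bench shows through. Lowest 7 mm: the same tapered skirt (41 to 45.8 mm dia); straight 56 mm frame from 7 to 42 mm. Home on the fine sieve its origin is 20 mm above the fine sieve's. About 110 g. Origin: centre of the skirt's underside, z up.
- sieve_lid: Lid: brass disc, 56 mm dia, from 7 to 12 mm up, with the same 7 mm tapered skirt (41 to 45.8 mm dia) below and an upright brass knob in the middle, 18 mm dia from 20 to 34 mm up on a 13 mm neck. Home on the coarse sieve its origin is 35 mm above that sieve's. About 90 g. Origin: centre of the skirt's underside, z up.
- shaker: Sieve shaker, fixed, at left or right: cream housing, x -85 to 115 mm, 170 mm wide, 51 mm high, under a rigid flat round black plate, 94 mm dia, top 75 mm above the bench. Its hold-down bow of steel rods is folded back level behind it, out to x = 260 mm, 200 mm wide, at most 54 mm high; it stays there. Origin: on the bench below the plate's centre, z up, x towards the bow.
- balance: Bystander: top-loading balance, fixed to the bench on the side where the shaker is not: cream housing 200 mm (x, from -95 to 105 mm) by 170 mm (y) with a flat, rectangular steel pan, 65 mm high in all. No bow behind it. Origin on the bench below its middle.
- rock: Bystander, to be left alone: a dark grey-brown hand specimen of rock, about 65 mm by 58 mm and 38 mm high, loose. Origin at the middle of its underside.
- mortar: Bystander, to be left alone: white porcelain mortar of 74 mm diameter and 42 mm height, its pestle leaning over the rim towards +x (fixed in it), to 42 mm from the axis and 62 mm high, loose. Origin at the centre of its underside.
- jar: Bystander, to be left alone: sand-coloured sample jar with white cap, 44 mm diameter, 58 mm high, loose. Origin at the centre of its underside.

How it is judged:
By the outcome, as a careful person would: the job done as asked, in the order asked, and still so for the second after the job is handed in, with the robot touching nothing.
It also fails if it takes over 99 s, if anything falls off the work surface, if the arm or the gripper's body presses on something with over 40 N, if the wrist force passes 120 N, or if a joint passes its speed limit or range.

## Working session

There is one attempt and no reset: what is moved stays moved. The work goes in short steps, each a Python script; the robot and the scene stay as the last script left them, time stands still between calls to the robot, and variables do not carry over. Pictures are saved under pics/ and viewed, and the job is handed in when it is done.

```bash
mkdir -p pics; ls; python3 - <<'E'
from workcell import env
import cv2
s=env.read_state(); print(s)
for n in ["side","top","wrist"]:
    f=env.grab_frame(n); cv2.imwrite(f"pics/a_{n}.png",f["image"]); print(n,{k:v for k,v in f.items() if k!="image"})
print(env.read_state()["clock"])
E
```

```text
pics
{'clock': 0.0, 'joint_positions': array([-4.99853771e+01,  2.20908319e+01,  3.77948480e-01, -2.86582902e-02,
       -6.84124443e+01, -1.48155564e+01]), 'qvel': array([-0.14846401, -0.09461573,  0.01976101, -0.03765779, -0.12838576,
       -0.02554963]), 'joint_torque': array([-1.23021793e-03, -3.90670180e+01,  1.87403458e+01,  4.22008663e+00,
        1.09377541e-02, -1.91167092e-04]), 'position': array([ 0.26580436, -0.5648934 ,  0.18944731]), 'tool_rot': array([-8.98720284e+01,  6.30811801e-03,  2.51885004e+01]), 'force': array([ 0.115586  , -0.02481682, -0.10424486]), 'wrist_torque': array([ 0.01746095,  0.00301719, -0.05384487]), 'opening': 0.9997364210348831}
side {'fx': 541.120434941361, 'fy': 541.120434941361, 'cx': 273.0885064209206, 'cy': 216.78779125227138, 'position': array([0.15824088, 0.75770547, 0.85502249]), 'orientation': array([  45.33336048,    0.86927716, -152.17214632]), 'shot': 1}
top {'fx': 462.2541400945746, 'fy': 462.2541400945746, 'cx': 276.9459918045801, 'cy': 208.79930120497116, 'position': array([3.92020833e-01, 8.65164078e-05, 1.16543721e+00]), 'orientation': array([  8.3022307 ,   0.74704107, -89.16248154]), 'shot': 2}
wrist {'fx': 325.19226210127806, 'fy': 325.19226210127806, 'cx': 274.0605724600205, 'cy': 209.05200112286508, 'position': array([ 0.19707883, -0.59927894,  0.3840698 ]), 'orientation': array([-16.44984653,  -0.13442622, 115.24328514]), 'shot': 3}
0.15
```

View pics/a_top.png

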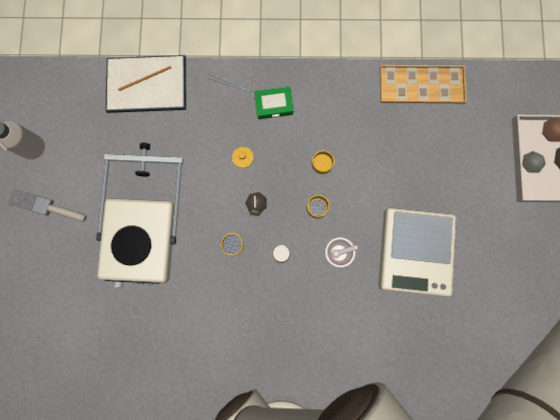

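View pics/a_side.png

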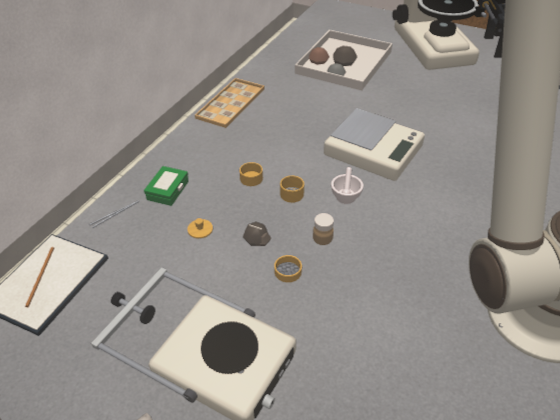

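View pics/a_wrist.png

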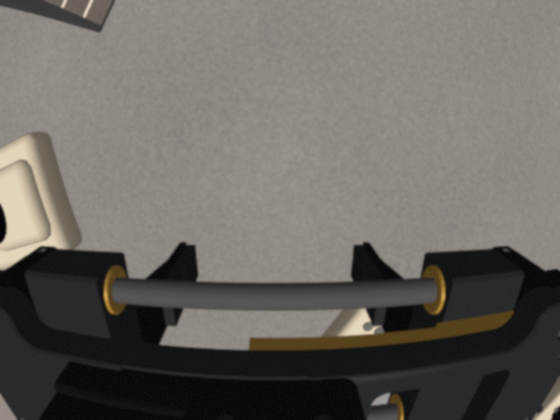

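```bash
cat > h.py <<'E'
from workcell import env
import numpy as np, cv2
from scipy.spatial.transform import Rotation as Ro
from scipy.optimize import least_squares
def proj(f,P):
    R=Ro.from_euler('xyz',f["orientation"],degrees=True).as_matrix()
    p=(np.atleast_2d(P)-f["position"])@R
    v=np.c_[p[:,0],-p[:,1],-p[:,2]]
    K=np.array([[f["fx"],0,f["cx"]],[0,f["fy"],f["cy"]],[0,0,1]])
    if f.get("fish"):
        r=np.hypot(v[:,0],v[:,1]); th=np.arctan2(r,v[:,2]); s=th/np.maximum(r,1e-9)
        return np.c_[v[:,0]*s*f["fx"]+f["cx"],v[:,1]*s*f["fy"]+f["cy"]]
    q=v@K.T; return q[:,:2]/q[:,2:]
t=np.linspace(0,2*np.pi,72,endpoint=False)
PROF=dict(pan=[(28,0),(28,30)],fine_sieve=[(20.5,0),(22.9,7),(28,7),(28,27)],coarse_sieve=[(20.5,0),(22.9,7),(28,7),(28,42)],
 sieve_lid=[(20.5,0),(28,7),(28,12),(9,20),(9,34)],jar=[(22,0),(22,58)],plate=[(47,75)])
def model(n,x,y,z=0):
    return np.vstack([np.c_[x+r/1e3*np.cos(t),y+r/1e3*np.sin(t),np.full(72,z+h/1e3)] for r,h in PROF[n]])
def hullc(f,n,x,y,z=0):
    h=cv2.convexHull(proj(f,model(n,x,y,z)).astype(np.float32)); m=cv2.moments(h)
    return np.array([m['m10']/m['m00'],m['m01']/m['m00']]),m['m00'],h
def mcent(mask):
    n,l,st,c=cv2.connectedComponentsWithStats(mask.astype(np.uint8))
    i=1+np.argmax(st[1:,4]); cs,_=cv2.findContours((l==i).astype(np.uint8),cv2.RETR_EXTERNAL,cv2.CHAIN_APPROX_NONE)
    m2=np.zeros(mask.shape,np.uint8); cv2.drawContours(m2,[cv2.convexHull(max(cs,key=len))],-1,1,-1)
    ys,xs=np.nonzero(m2); return np.array([xs.mean(),ys.mean()]),len(xs)
def locate(fs,n,masks,g=(0.5,0),z=0):
    cs=[mcent(m) for m in masks]
    r=least_squares(lambda q:np.concatenate([hullc(f,n,*q,z)[0]-c[0] for f,c in zip(fs,cs)]),g)
    return r.x,r.fun,[(c[1],hullc(f,n,*r.x,z)[1]) for f,c in zip(fs,cs)]
E
python3 - <<'E'
from h import *
T=env.grab_frame("top");S=env.grab_frame("side")
cv2.imwrite("pics/b_top.png",cv2.resize(T["image"][130:290,190:390],None,fx=4,fy=3.7,interpolation=2))
cv2.imwrite("pics/b_side.png",cv2.resize(S["image"][150:300,170:370],None,fx=4,fy=4,interpolation=2))
import pickle
res={}
for n in ["pan","fine_sieve","coarse_sieve","sieve_lid","shaker","mortar","jar","rock"]:
    out=[]
    for f in (T,S):
        a=env.search_frame(f,n); b=env.trace(f,n); res[n,f["shot"]]=b
        print(n,[(np.round(d["xyz"],3).tolist(),round(d["score"],2)) for d in a[:3]],[round(d["score"],2) for d in b[:3]])
        out.append(b[0]["mask"] if b else None)
    if n in PROF and all(o is not None for o in out):
        for fs,ms in (([T,S],out),([T],out[:1]),([S],out[1:])):
            x,r,ar=locate(fs,n,ms); print("   ",np.round(x,4),np.round(r,2),ar)
pickle.dump((T,S,res),open("s.pkl","wb"))
print(env.read_state()["clock"])
E
```

```text
pan [([0.687, -0.101, 0.001], 0.69)] [0.96]
pan [([0.686, -0.101, 0.018], 0.96)] [0.8]
    [ 0.6825 -0.0954] [-0.01  0.06 -0.04 -0.06] [(441, 436.64072258910164), (485, 497.5989404687425)]
    [ 0.6827 -0.0955] [0. 0.] [(441, 436.6504943817854)]
    [ 0.6823 -0.0953] [ 0. -0.] [(485, 497.72316777834203)]
fine_sieve [([0.472, 0.13, 0.007], 0.78)] [0.73]
fine_sieve [([0.475, 0.123, 0.012], 0.78), ([0.479, 0.379, 0.052], 0.44)] [0.91]
    [0.4707 0.1302] [-0.02  0.27 -0.34 -0.1 ] [(379, 421.7386414211942), (641, 648.6525144143961)]
    [0.4714 0.1302] [0. 0.] [(379, 421.681542289909)]
    [0.47   0.1301] [-0.  0.] [(641, 648.9495172153693)]
coarse_sieve [([0.57, -0.083, 0.013], 0.86)] [0.69]
coarse_sieve [([0.566, -0.083, 0.026], 0.78)] [0.7]
    [ 0.5668 -0.0829] [-0.05 -0.17  0.16  0.08] [(420, 445.04925970733166), (587, 584.0421142319683)]
    [ 0.5663 -0.0831] [ 0. -0.] [(420, 445.0329854115844)]
    [ 0.5672 -0.083 ] [0. 0.] [(587, 583.841802936513)]
sieve_lid [([0.696, 0.109, 0.012], 0.86)] [0.63]
sieve_lid [([0.693, 0.113, 0.012], 0.63)] [0.81]
    [0.6948 0.11  ] [-0.04 -0.24  0.2   0.13] [(360, 372.93721713358536), (414, 418.87840787298046)]
    [0.6942 0.1099] [-0.  0.] [(360, 373.0025232216576)]
    [0.6955 0.1099] [0. 0.] [(414, 418.64407105674036)]
shaker [([0.496, 0.356, 0.051], 0.79)] [0.95, 0.36]
shaker [([0.48, 0.38, 0.051], 0.63)] [0.58]
mortar [([0.453, -0.141, 0.031], 0.7)] [0.79]
mortar [([0.453, -0.145, 0.036], 0.65)] [0.61, 0.24]
jar [([0.447, 0.005, 0.062], 0.81)] [0.56, 0.19]
jar [([0.442, 0.018, 0.054], 0.95)] [0.68, 0.57]
    [0.5261 0.0529] [-17.75 -32.37  24.16  -3.95] [(228, 299.4105693018064), (542, 639.0622036056593)]
    [0.4469 0.0081] [0. 0.] [(228, 276.8308163783513)]
    [0.5661 0.0862] [-0. -0.] [(542, 646.3193252055207)]
rock [([0.574, 0.073, 0.032], 0.91), ([0.57, -0.085, 0.012], 0.63), ([0.473, 0.127, 0.01], 0.6)] [0.85]
rock [([0.565, 0.083, 0.031], 0.61)] [0.85]
1.85
```

View pics/b_top.png

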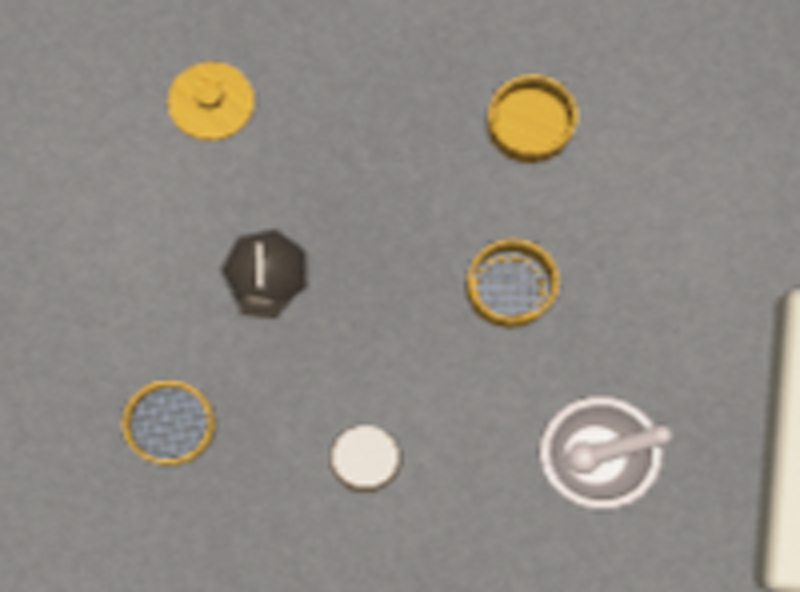

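View pics/b_side.png

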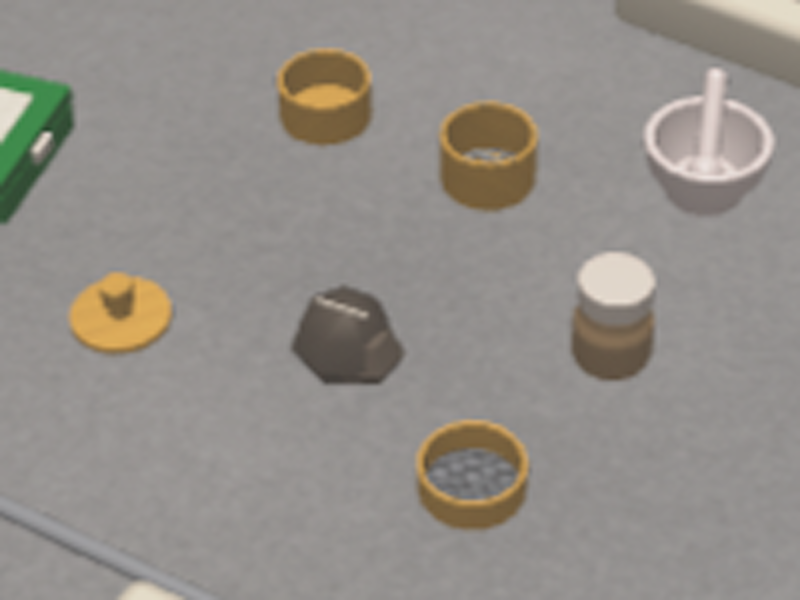

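```bash
python3 - <<'E'
from h import *
import pickle
T,S,res=pickle.load(open("s.pkl","rb"))
ms=[]
for f,c in ((T,(131,245)),(S,(230,347))):
    d=(f["image"].max(2)<45).astype(np.uint8)
    n,l,st,cc=cv2.connectedComponentsWithStats(d); i=l[c[1],c[0]]; print(i,st[i],cc[i]); ms.append(l==i)
for fs,m in (([T,S],ms),([T],ms[:1]),([S],ms[1:])):
    print([np.round(v,4) for v in locate(fs,"plate",m,(.45,.35))])
# shaker yaw: housing edges in top
def ray(f,u,v,z):
    return least_squares(lambda q:proj(f,[q[0],q[1],z])[0]-(u,v),(.5,.3)).x
for u,v in [(104,201),(171,200),(99,279),(168,281)]: print(ray(T,u,v,.051))
for u,v in [(105,158),(182,160)]: print('bow',ray(T,u,v,.05))
E
```

```text
13 [ 112  227   39   38 1163] [130.68271711 245.32760103]
0 [     0      0    560    420 233838] [278.41328612 210.63229672]
[array([0.4807, 0.1925]), array([ 71.5472,  -8.031 , -11.501 ,  60.247 ]), array([[  1184.    ,   1231.459 ],
       [235200.    ,   1534.2876]])]
[array([0.4594, 0.3615]), array([-0., -0.]), array([[1184.    , 1233.2788]])]
[array([0.536 , 0.0389]), array([-0., -0.]), array([[235200.    ,   1111.0593]])]
[0.5683758  0.44181999]
[0.57291793 0.27696868]
[0.37906605 0.44081295]
[0.37678022 0.27478087]
bow [0.67699287 0.44719052]
bow [0.67405273 0.25462611]
```

```bash
python3 - <<'E'
from h import *
import pickle
T,S,res=pickle.load(open("s.pkl","rb"))
o=[]
for f,c in ((T,(131,245)),(S,(230,347))):
    im=f["image"].copy(); 
    im=cv2.resize(im[c[1]-42:c[1]+42,c[0]-50:c[0]+50],None,fx=4,fy=4,interpolation=0)
    h=hullc(f,"plate",.4594,.3615)[2]
    h=((h-np.array([c[0]-50,c[1]-42])+.5)*4).astype(np.int32)
    cv2.polylines(im,[h],True,(0,0,255),1); o.append(im)
    print(f["image"][c[1],c[0]-50:c[0]+50:2].max(1))
cv2.imwrite("pics/c.png",np.hstack(o))
E
```

```text
[135 137 135 136 133 133 132 132 132 131 203 226 227 227 226  69  31  29
  29  31  30  30  32  32  33  33  33  31  30  35  32  35  38  35  30 179
 235 235 236 236 236 237 231 197 119  94 130 138 139 140]
[227 227 227 227 227 227 228 228 228 228 193  61  60  61  60  60  61  61
  61  60  61  60  60  59  60  59  59  59  59  59  59  59  59  59  60  58
  59  59  60 170 227 227 227 227 227 227 227 227 226 226]
```

View pics/c.png

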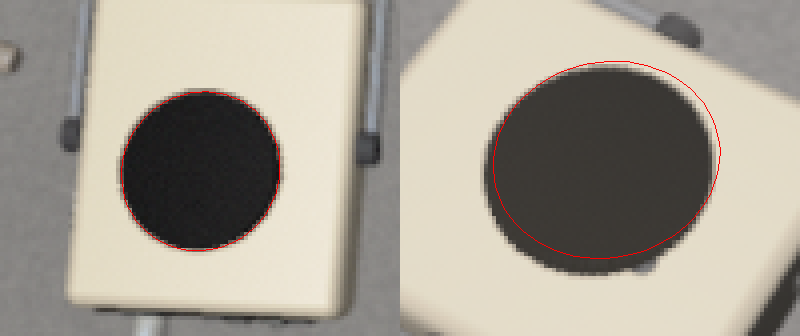

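```bash
python3 - <<'E'
from h import *
import pickle
T,S,res=pickle.load(open("s.pkl","rb"))
cs=[]
for f,c,th in ((T,(131,245),130),(S,(230,347),140)):
    d=(f["image"].max(2)<th).astype(np.uint8)
    d[:c[1]-40]=0;d[c[1]+40:]=0;d[:,:c[0]-45]=0;d[:,c[0]+45:]=0
    d=cv2.morphologyEx(d,cv2.MORPH_OPEN,cv2.getStructuringElement(2,(9,9)))
    n,l,st,cc=cv2.connectedComponentsWithStats(d,connectivity=4); m=l==l[c[1],c[0]]
    a,b=mcent(m); x0,y0,w,h=cv2.boundingRect(m.astype(np.uint8)); print(a,b,m.sum(),(x0,y0,w,h)); cs.append((a,b,(x0-.5,y0-.5,x0+w-.5,y0+h-.5)))
def ext(f,q):
    PROF["plate"]=[(47,q[2]),(47,75)]
    return hullc(f,"plate",q[0],q[1])
def go(idx,h=None):
    def fun(q):
        qq=q if h is None else [*q[:2],h]
        out=[]
        for i in idx:
            c,a,_=ext((T,S)[i],qq); out+=list(c-cs[i][0])+[(np.sqrt(a)-np.sqrt(cs[i][1]))/2]
        return out
    r=least_squares(fun,[.45,.36,65]); return np.round(r.x,4),np.round(r.fun,2)
print(go([0,1]),go([0],70),go([0],75),go([1]),go([1],70),go([1],65))
E
```

```text
[130.60518053 245.19937206] 1274 1254 (111, 226, 40, 40)
[229.14644351 347.47447699] 2390 2351 (201, 322, 57, 52)
(array([ 0.4614,  0.3643, 60.2448]), array([-0.2 , -0.52,  0.17,  0.41,  0.12,  0.32])) (array([ 0.4599,  0.3625, 65.    ]), array([-0.  ,  0.  , -0.13])) (array([ 0.4598,  0.3618, 65.    ]), array([-0.02, -0.01, -0.29])) (array([ 0.463 ,  0.3633, 55.5564]), array([ 0.  , -0.05,  0.68])) (array([ 0.4603,  0.3668, 65.    ]), array([-0.01,  0.01, -0.47])) (array([ 0.4612,  0.3656, 65.    ]), array([ 0.  ,  0.  , -0.06]))
```

```bash
cat >> h.py <<'E'
def dn(yaw): return [-90,0,yaw]
def st(tag=""):
    s=env.read_state(); print(tag,"t",round(s["clock"],2),"p",np.round(s["position"],4),"rot",np.round(s["tool_rot"],2),"F",np.round(s["force"],2),"op",round(s["opening"],3)); return s
def pick(x,y,z,yaw1,yaw2,up=0.12,force=25,light=6,ap=0.07):
    env.goto([x,y,z+ap],dn(yaw1)); st("above")
    env.move_straight([x,y,z],rate=.12); st("down")
    env.gripper_to(0.2,light); st("grip1"); env.gripper_to(0.9)
    env.goto([x,y,z],dn(yaw2)); st("turn")
    env.gripper_to(0.2,force); st("grip2")
E
python3 - <<'E'
from h import *
for y in (0,90,-90,180):print(y,env.inverse_kinematics([.6825,-.0954,.1],dn(y)),env.inverse_kinematics([.461,.364,.1],dn(y)))
env.goto([.6825,-.0954,.09],dn(0)); st()
f=env.grab_frame("wrist"); cv2.imwrite("pics/d.png",f["image"]); 
import pickle; pickle.dump(f,open("w1.pkl","wb"))
f["fish"]=1
print(hullc(f,"pan",.6825,-.0954)[0])
E
```

```text
0 [ 5.45080427e+00  3.20249954e+01  3.55526061e+00 -2.54444375e-14
 -6.15302652e+01 -9.54508043e+01] [ 5.40807738e+01  2.29254399e+01 -1.21547667e+01 -2.54444375e-14
 -5.49197935e+01 -1.44080774e+02]
90 [  5.45080427  32.02499543   3.55526061   0.         -61.53026518
  -5.45080427] [ 5.40807738e+01  2.29254399e+01 -1.21547667e+01 -2.54444375e-14
 -5.49197935e+01 -5.40807738e+01]
-90 [  5.45080427  32.02499543   3.55526061   0.         -61.53026518
 174.54919573] [ 5.40807738e+01  2.29254399e+01 -1.21547667e+01  2.54444375e-14
 -5.49197935e+01  1.25919226e+02]
180 [ 5.45080427e+00  3.20249954e+01  3.55526061e+00  2.54444375e-14
 -6.15302652e+01  8.45491957e+01] [ 5.40807738e+01  2.29254399e+01 -1.21547667e+01  2.54444375e-14
 -5.49197935e+01  3.59192262e+01]
 t 4.12 p [ 0.6824 -0.0964  0.0902] rot [-9.001e+01 -1.000e-02 -7.000e-02] F [-0.22  0.69  0.44] op 1.002
[275.98403804 206.87700607]
```

View pics/d.png

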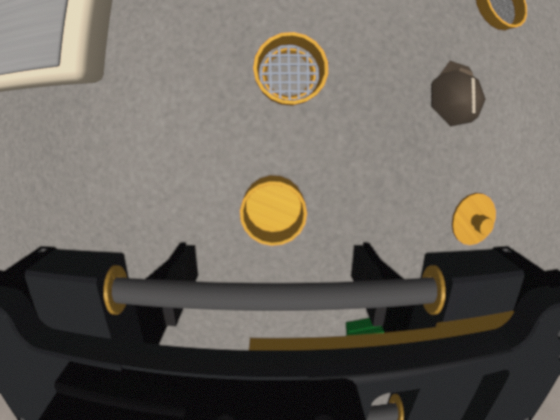

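```bash
python3 - <<'E'
from h import *
pick(.6825,-.0954,.008,0,90,ap=.05)
env.move_straight([.6825,-.0954,.14],rate=.2); st("up")
env.goto([.461,.364,.20],dn(90)); st("over")
f=env.grab_frame("wrist"); cv2.imwrite("pics/e.png",f["image"])
import pickle; pickle.dump(f,open("w2.pkl","wb"))
E
```

```text
above t 4.42 p [ 0.6805 -0.0962  0.0561] rot [-9.002e+01  3.000e-01 -6.000e-02] F [ 0.09  0.02 -0.  ] op 0.999
down t 4.99 p [ 0.6833 -0.0955  0.0089] rot [-9.003e+01 -8.000e-02  3.000e-02] F [-0.05  0.44  0.8 ] op 0.999
grip1 t 6.3 p [ 0.6825 -0.0954  0.008 ] rot [-90.   0.  -0.] F [0.14 0.48 0.97] op 0.204
turn t 8.9 p [ 0.6825 -0.0954  0.008 ] rot [-90.    -0.    89.96] F [-0.13 -0.05 -0.27] op 0.901
grip2 t 10.1 p [ 0.6825 -0.0954  0.008 ] rot [-90.  -0.  90.] F [ 0.78 -0.41 -0.43] op 0.207
up t 10.91 p [ 0.6814 -0.0952  0.1385] rot [-8.985e+01 -4.000e-02  8.998e+01] F [-0.76  0.14  0.01] op 0.2
over t 12.77 p [0.4615 0.3633 0.1998] rot [-8.999e+01  3.000e-02  8.993e+01] F [-0.21 -0.02 -0.31] op 0.202
```

View pics/e.png

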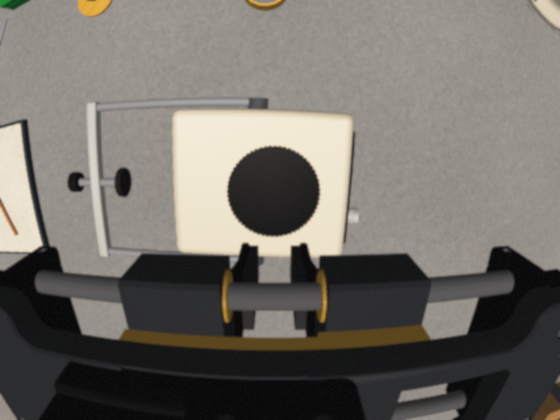

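```bash
python3 - <<'E'
from h import *
T=env.grab_frame("top");S=env.grab_frame("side")
cv2.imwrite("pics/f.png",np.hstack([cv2.resize(T["image"],(400,300)),cv2.resize(S["image"],(400,300))]))
cv2.imwrite("pics/f2.png",cv2.resize(T["image"][110:290,190:390],None,fx=4,fy=3.3,interpolation=2))
for n in ["pan","coarse_sieve","fine_sieve","sieve_lid"]:
    a=env.trace(T,n); b=env.trace(S,n)
    print(n,[d["score"] for d in a],[d["score"] for d in b])
    for fs,ms in (([T,S],[a,b]),([T],[a]),([S],[b])):
        if all(ms): print([np.round(v,4) for v in locate(fs,n,[m[0]["mask"] for m in ms])])
E
```

```text
pan [0.73, 0.62, 0.38] []
[array([ 0.6827, -0.0963]), array([-0.,  0.]), array([[446.    , 436.7249]])]
coarse_sieve [0.88] []
[array([ 0.5668, -0.0827]), array([ 0., -0.]), array([[477.    , 445.0199]])]
fine_sieve [0.63] [0.71]
[array([0.4641, 0.1393]), array([-3.4101,  2.7077, -2.2067, -4.0474]), array([[384.    , 423.3694],
       [169.    , 660.2311]])]
[array([0.4709, 0.1311]), array([-0.,  0.]), array([[384.    , 421.8269]])]
[array([0.4556, 0.1466]), array([-0.,  0.]), array([[169.    , 671.2921]])]
sieve_lid [0.9] []
[array([0.6958, 0.1104]), array([ 0., -0.]), array([[391.    , 372.8346]])]
```

View pics/f2.png

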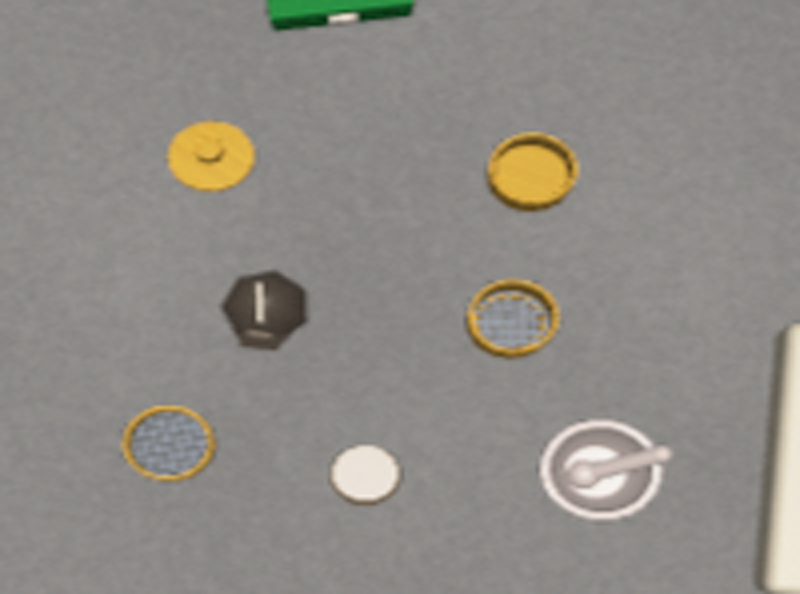

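View pics/f.png

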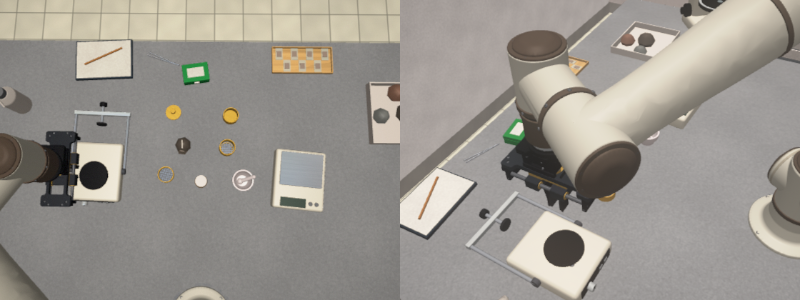

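```bash
python3 - <<'E'
from h import *
import pickle
s=st()
j=s["joint_positions"];print(j)
w=pickle.load(open("w2.pkl","rb")); w["fish"]=1
T=env.grab_frame("top");S=env.grab_frame("side")
c=s["position"]
for n,f in (("w",w),("T",T),("S",S)):
    im=f["image"].copy()
    for dz,col in ((0,(0,0,255)),(.019,(0,255,0)),(.07,(255,0,0)),(-.125,(255,0,255))):
        p=proj(f,c+[0,0,dz])[0]; print(n,dz,np.round(p,1)); cv2.circle(im,tuple(int(v) for v in p),3,col,-1)
    if n=="w": cv2.imwrite("pics/g_w.png",im)
    if n=="T": cv2.imwrite("pics/g_T.png",cv2.resize(im[150:350,40:240],None,fx=3,fy=3))
    if n=="S": cv2.imwrite("pics/g_S.png",cv2.resize(im[180:380,100:360],None,fx=3,fy=3))
w1=pickle.load(open("w1.pkl","rb")); print(w1["position"],w1["orientation"],w["position"],w["orientation"])
E
```

```text
t 13.32 p [0.461 0.364 0.2  ] rot [-90.     0.    89.99] F [-0.3  -0.29 -0.08] op 0.199
[ 5.40742997e+01  1.80151620e+01 -4.18277709e+00 -5.49334084e-04
 -6.78026786e+01 -5.40805684e+01]
w 0 [276.9 241.5]
w 0.019 [277.1 253.7]
w 0.07 [278.1 300.1]
w -0.125 [275.8 194.8]
T 0 [110.2 240.5]
T 0.019 [106.8 239.8]
T 0.07 [ 96.9 237.7]
T -0.125 [129.7 244.5]
S 0 [223.6 298.7]
S 0.019 [222.6 290.9]
S 0.07 [219.6 268.6]
S -0.125 [229.6 344.3]
[ 0.60597895 -0.09714113  0.28472377] [-1.64597364e+01 -2.58370305e-02  8.99889188e+01] [0.46282223 0.28483092 0.39427206] [-1.64355362e+01  8.29217457e-04  1.79984443e+02]
```

View pics/g_w.png

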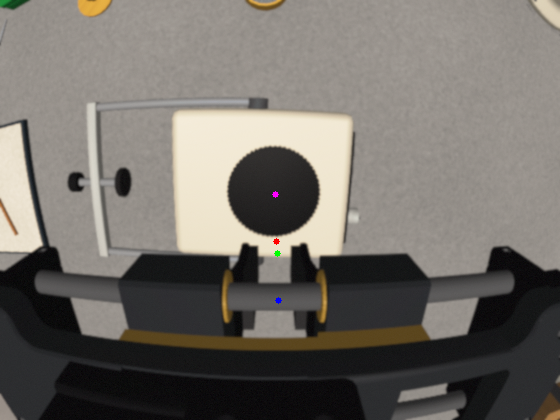

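View pics/g_T.png

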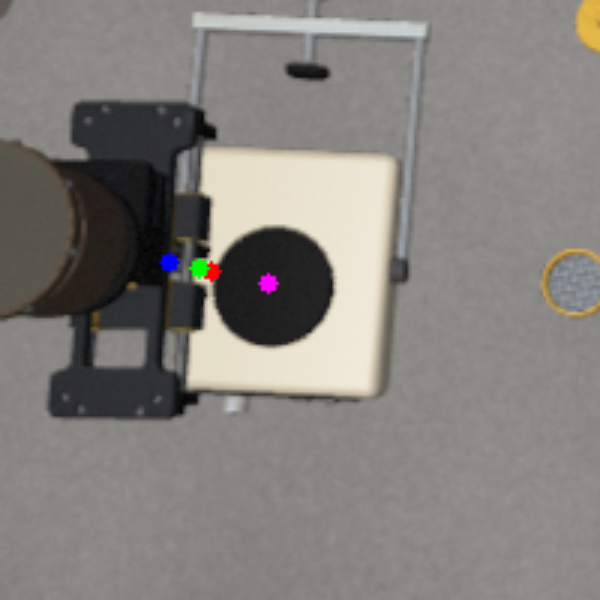

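View pics/g_S.png

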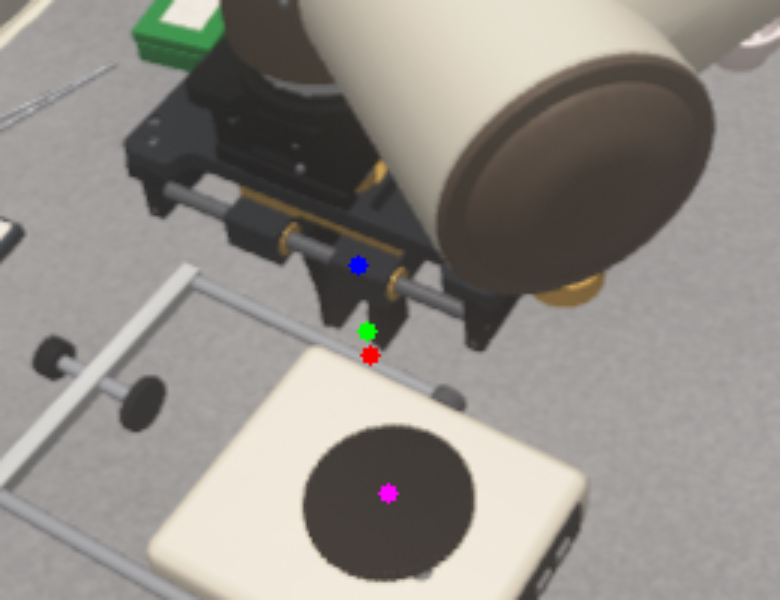

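```bash
python3 - <<'E'
from h import *
env.gripper_to(1.0)
env.goto([.6825,-.0954,.10],dn(0)); 
env.move_straight([.6825,-.0954,.008],rate=.15); st("down")
o=[]
for k in range(2):
    w=env.grab_frame("wrist"); o.append(w["image"])
    if k==0: 
        T=env.grab_frame("top");S=env.grab_frame("side"); env.gripper_to(0.55,6); st("g")
cv2.imwrite("pics/i_w.png",np.hstack([cv2.resize(i,(400,300)) for i in o]))
cv2.imwrite("pics/i_S.png",np.hstack([cv2.resize(T["image"][110:260,240:440],(400,300)),cv2.resize(S["image"][100:250,170:370],(400,300))]))
E
```

```text
down t 17.38 p [ 0.6835 -0.0952  0.009 ] rot [-9.002e+01 -1.100e-01  5.000e-02] F [-0.66  0.01  0.65] op 1.002
g t 18.45 p [ 0.6825 -0.0954  0.0079] rot [-90.   0.   0.] F [-0.65  0.11  0.17] op 0.553
```

View pics/i_w.png

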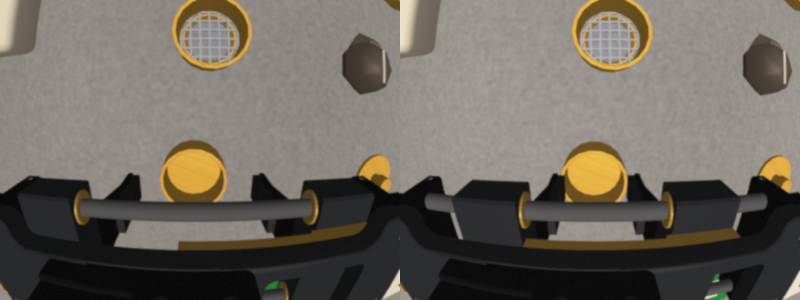

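View pics/i_S.png

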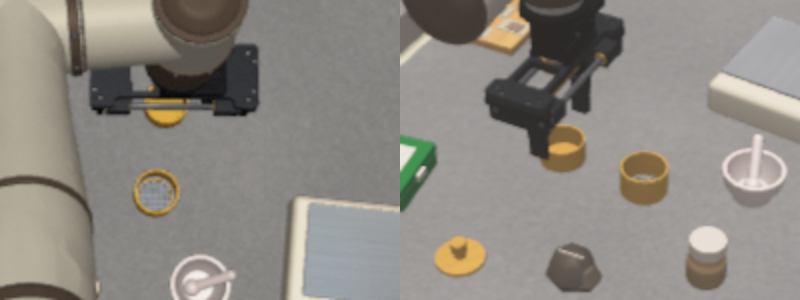

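```bash
python3 - <<'E'
from h import *
o=[]
w=env.grab_frame("wrist"); o.append(w["image"])
env.gripper_to(0.4,6); st("g")
w=env.grab_frame("wrist"); o.append(w["image"])
cv2.imwrite("pics/j_w.png",np.hstack([cv2.resize(i[150:350,140:400],(400,300)) for i in o]))
E
```

```text
g t 19.12 p [ 0.6825 -0.0954  0.008 ] rot [-90.  -0.  -0.] F [ 0.23 -0.99 -0.67] op 0.405
```

View pics/j_w.png

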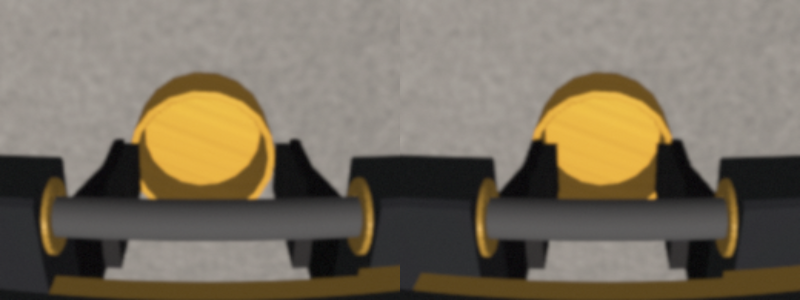

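```bash
python3 - <<'E'
from h import *
env.gripper_to(1.0)
r=env.move_straight([.6825,-.0954,-.03],rate=.03,force_limit=5); print(r); s=st("probe")
w=env.grab_frame("wrist");S=env.grab_frame("side")
cv2.imwrite("pics/k.png",np.hstack([cv2.resize(w["image"][150:350,140:400],(400,300)),cv2.resize(S["image"][100:250,170:370],(400,300))]))
E
```

```text
False
probe t 21.68 p [ 0.6827 -0.0954 -0.0297] rot [-9.e+01 -3.e-02  0.e+00] F [-0.48  0.71 -0.01] op 1.001
```

View pics/k.png

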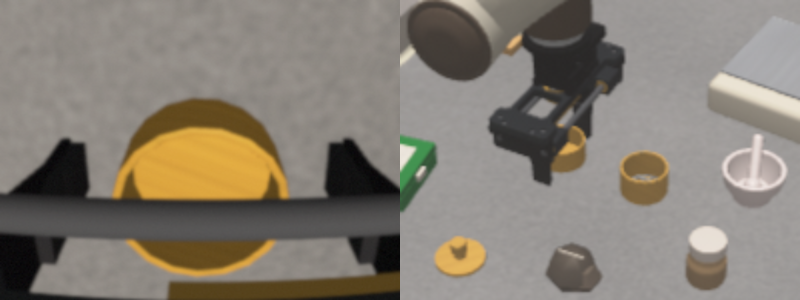

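```bash
python3 - <<'E'
from h import *
r=env.move_straight([.6825,-.0954,-.06],rate=.03,force_limit=5); print(r); s=st("probe")
E
```

```text
True
probe t 22.1 p [ 0.6828 -0.0954 -0.0315] rot [-9.001e+01 -3.000e-02  2.000e-02] F [-1.    0.82  3.92] op 0.995
```

```bash
python3 - <<'E'
from h import *
import pickle
for k in (1,2):
    w=pickle.load(open(f"w{k}.pkl","rb")); 
    print(k,w["position"])
w=env.grab_frame("wrist"); pickle.dump(w,open("w3.pkl","wb")); print(w["position"],w["orientation"])
w["fish"]=1
im=w["image"].copy()
for n,x,y in (("pan",.6825,-.0954),("coarse_sieve",.5668,-.0829),("sieve_lid",.695,.110)):
    h=hullc(w,n,x,y)[2]; cv2.polylines(im,[h.astype(np.int32)],True,(0,0,255),1)
p=proj(w,[.6825,-.0954,-.0315])[0]; print(p); 
for yy in(-.0435,.0435):
    for z,c in ((-.0315,(0,0,255)),(0,(0,255,0))): cv2.circle(im,tuple(int(v) for v in proj(w,[.6825,-.0954+yy,z])[0]),3,c,-1)
cv2.imwrite("pics/l.png",im)
w=pickle.load(open("w1.pkl","rb")); w["fish"]=1; im=w["image"].copy()
for n,x,y in (("pan",.6825,-.0954),("coarse_sieve",.5668,-.0829),("sieve_lid",.695,.110)):
    h=hullc(w,n,x,y)[2]; cv2.polylines(im,[h.astype(np.int32)],True,(0,0,255),1)
cv2.imwrite("pics/l1.png",im)
E
```

```text
1 [ 0.60597895 -0.09714113  0.28472377]
2 [0.46282223 0.28483092 0.39427206]
[ 0.60637374 -0.09628     0.16296647] [-1.64733735e+01 -1.63180786e-02  9.00741439e+01]
[275.19260777 236.89301597]
```

View pics/l.png

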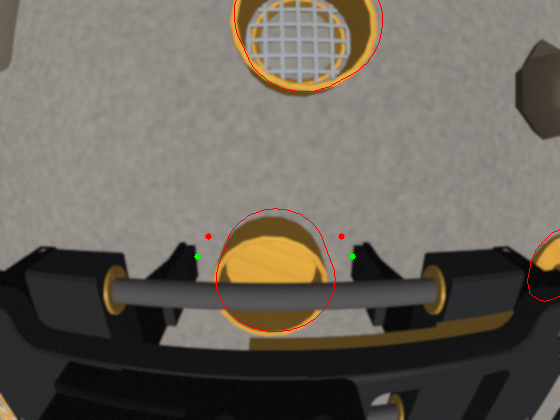

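View pics/l1.png

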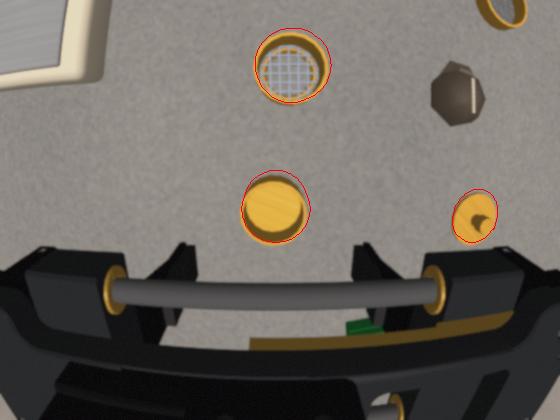

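```bash
python3 - <<'E'
from h import *
S=env.grab_frame("side");T=env.grab_frame("top")
im=S["image"].copy()
for yy in (-.0435,-.0585,.0435,.0585):
    for z,c in ((-.0315,(0,0,255)),(0,(0,255,0)),(.03,(255,0,0))):
        p=proj(S,[.6825,-.0954+yy,z])[0]; im[int(p[1]),int(p[0])]=c
cv2.imwrite("pics/m.png",cv2.resize(im[110:220,190:330],None,fx=5.7,fy=5.45,interpolation=0))
E
```

View pics/m.png

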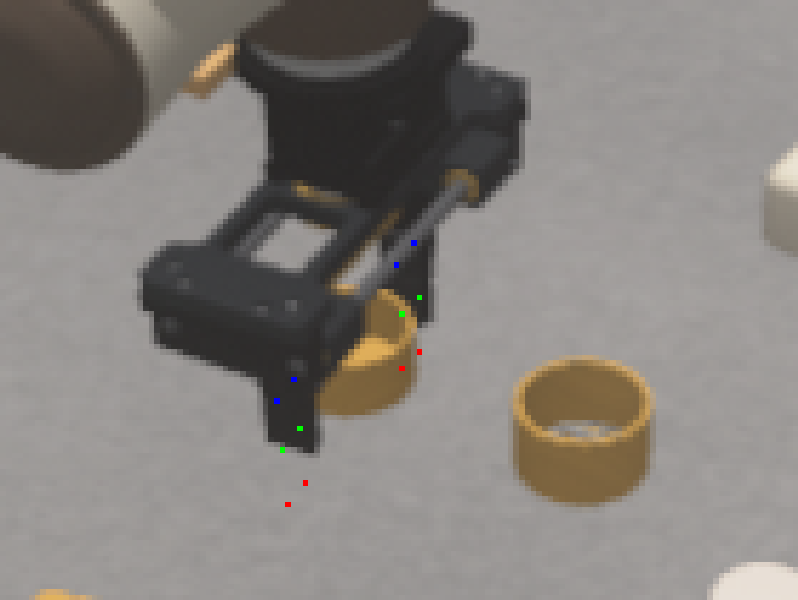

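```bash
cat >> h.py <<'E'
TZ=0.0315  # real tips lie this far above the reported TCP
def m(p,rate=.15,fl=None): return env.move_straight([p[0],p[1],p[2]-TZ],rate=rate,force_limit=fl)
def g(p,yaw): env.goto([p[0],p[1],p[2]-TZ],dn(yaw))
E
python3 - <<'E'
from h import *
x,y=.6825,-.0954
m([x,y,.010],.08)
env.gripper_to(.95)
g([x,y,.010],45); st("45")
env.gripper_to(.5,6); st("g1"); env.gripper_to(.85)
g([x,y,.010],-45); st("-45")
env.gripper_to(.5,25); st("g2")
w=env.grab_frame("wrist"); cv2.imwrite("pics/n.png",w["image"])
E
```

```text
45 t 23.72 p [ 0.6825 -0.0954 -0.0215] rot [-90.     0.    44.92] F [ 0.44 -0.4   0.45] op 0.951
g1 t 24.29 p [ 0.6826 -0.0954 -0.0215] rot [-9.001e+01 -1.000e-02  4.499e+01] F [-0.05 -0.44  0.08] op 0.649
-45 t 26.33 p [ 0.6825 -0.0954 -0.0215] rot [-90.     0.   -44.97] F [ 0.59 -0.06  0.09] op 0.853
g2 t 26.82 p [ 0.6825 -0.0954 -0.0215] rot [-90.   0. -45.] F [-0.26 -0.83 -0.47] op 0.637
```

View pics/n.png

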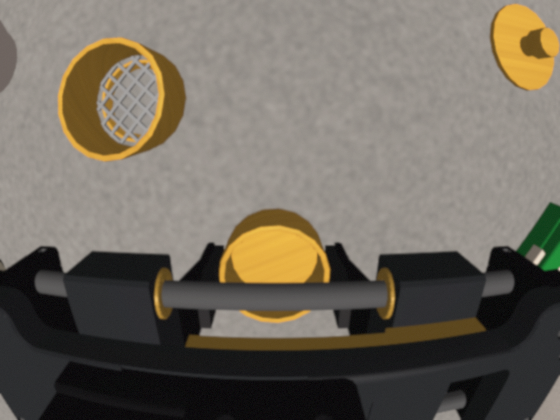

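```bash
python3 - <<'E'
from h import *
import pickle
w=pickle.load(open("w2.pkl","rb")); w["fish"]=1
d=(w["image"].max(2)<110).astype(np.uint8); d[:140]=0; d[243:]=0; d[:,:215]=0; d[:,330:]=0
d=cv2.morphologyEx(d,cv2.MORPH_OPEN,np.ones((5,5),np.uint8))
n,l,stt,c=cv2.connectedComponentsWithStats(d); mm=l==l[190,273]
a,b=mcent(mm); print(a,b,stt[l[190,273]])
for bot in (75,65,58):
    PROF["plate"]=[(47,bot),(47,75)]
    r=least_squares(lambda q:hullc(w,"plate",*q)[0]-a,(.46,.36)).x; print(bot,r,hullc(w,"plate",*r)[1])
# bench objects via colour in w1: pan
w=pickle.load(open("w1.pkl","rb")); w["fish"]=1
hsv=cv2.cvtColor(w["image"],cv2.COLOR_BGR2HSV); k=((hsv[...,1]>120)&(hsv[...,0]<35)).astype(np.uint8); k[246:]=0
n,l,stt,c=cv2.connectedComponentsWithStats(k)
for nm,u,v,g0 in (("pan",273,205,(.68,-.1)),("sieve_lid",472,215,(.69,.11)),):
    mm=l==l[v,u]; a,b=mcent(mm); r=least_squares(lambda q:hullc(w,nm,*q)[0]-a,g0).x; print(nm,a,b,r,hullc(w,nm,*r)[1])
E
```

```text
[273.10796515 190.83525202] 6428 [ 228  147   91   89 6351]
75 [0.46382754 0.36140304] 6539.161451108055
65 [0.46383206 0.36174838] 6586.069260649034
58 [0.4638352  0.36197956] 6617.21326954558
pan [272.92081633 210.7755102 ] 3675 [ 0.68604755 -0.09801021] 3811.9974144208245
sieve_lid [473.50903955 218.56779661] 1770 [0.69800605 0.10818642] 1865.1622385864612
```

```bash
cat >> h.py <<'E'
CX,CY=.461,.362
E
python3 - <<'E'
from h import *
x,y=.6825,-.0954
m([x,y,.16],.25); st("up")
g([CX,CY,.13],45); s=st("over")
m([CX,CY,.093],.12)
env.dwell(.15); st("pre")
r=m([CX,CY,.080],.03,4); s=st(f"contact {r}")
E
```

```text
up t 27.62 p [ 0.6812 -0.0951  0.1267] rot [-90.09   0.16 -45.03] F [-0.03  0.03 -1.45] op 0.632
over t 29.48 p [0.4616 0.3614 0.0985] rot [-90.01  -0.    44.92] F [-0.2  -0.42 -0.24] op 0.631
pre t 30.08 p [0.4617 0.3625 0.0625] rot [-90.    -0.12  44.99] F [ 0.86 -0.44 -0.61] op 0.633
contact True t 30.44 p [0.4614 0.3625 0.0532] rot [-9.001e+01 -9.000e-02  4.504e+01] F [-0.53  0.2   3.37] op 0.631
```

```bash
python3 - <<'E'
from h import *
import pickle
env.gripper_to(.95); st("rel")
m([CX,CY,.15],.2)
x,y=.4707,.1302
g([x,y,.07],45)
T=env.grab_frame("top");S=env.grab_frame("side"); pickle.dump((T,S),open("p1.pkl","wb"))
m([x,y,.009],.15); st("down")
env.gripper_to(.5,6); st("g1"); env.gripper_to(.85)
g([x,y,.009],135)
env.gripper_to(.5,25); st("g2")
cv2.imwrite("pics/o.png",np.hstack([cv2.resize(T["image"][205:285,85:185],(400,320),interpolation=0),cv2.resize(S["image"][300:396,170:290],(400,320),interpolation=0)]))
E
```

```text
rel t 31.23 p [0.4608 0.3619 0.0526] rot [-89.99   0.    44.99] F [0.18 0.65 0.08] op 0.943
down t 33.33 p [ 0.4712  0.1309 -0.0222] rot [-9.002e+01 -3.000e-02  4.507e+01] F [ 0.14  0.19 -0.09] op 0.95
g1 t 33.91 p [ 0.4712  0.1303 -0.022 ] rot [-9.002e+01 -6.000e-02  4.501e+01] F [0.81 0.16 3.68] op 0.644
g2 t 36.44 p [ 0.4706  0.1301 -0.0225] rot [-89.99  -0.   134.99] F [ 0.17 -0.29  0.36] op 0.632
```

View pics/o.png

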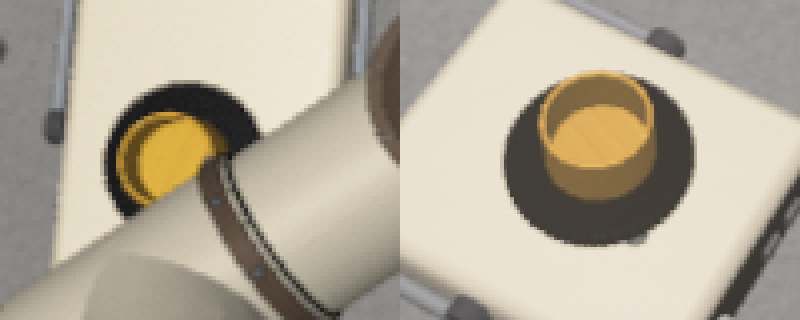

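```bash
python3 - <<'E'
from h import *
import pickle
T,S=pickle.load(open("p1.pkl","rb"))
hsv=cv2.cvtColor(S["image"],cv2.COLOR_BGR2HSV); k=((hsv[...,1]>90)&(hsv[...,0]<35)).astype(np.uint8); k[:300]=0
n,l,stt,c=cv2.connectedComponentsWithStats(k); i=1+np.argmax(stt[1:,4]); print(stt[i],c[i])
print([np.round(v,4) for v in locate([S],"pan",[l==i],(.46,.36),.075)])
im=S["image"].copy(); 
big=cv2.resize(im[300:396,170:290],None,fx=6,fy=6,interpolation=0)
for n,q,z,col in (("pan",(.461,.362),.075,(0,0,255)),("plate",(.461,.362),0,(255,0,0)),("plate",(.463,.3633),0,(0,255,0)),("plate",(.461,.366),0,(255,0,255))):
    h=hullc(S,n,*q,z)[2]; cv2.polylines(big,[((h-[170,300]+.5)*6).astype(np.int32)],True,col,1)
cv2.imwrite("pics/o2.png",big)
E
```

```text
[ 211  321   36   39 1129] [228.81930912 339.99379982]
[array([0.4606, 0.3649]), array([-0.,  0.]), array([[1157.    , 1143.4237]])]
```

View pics/o2.png

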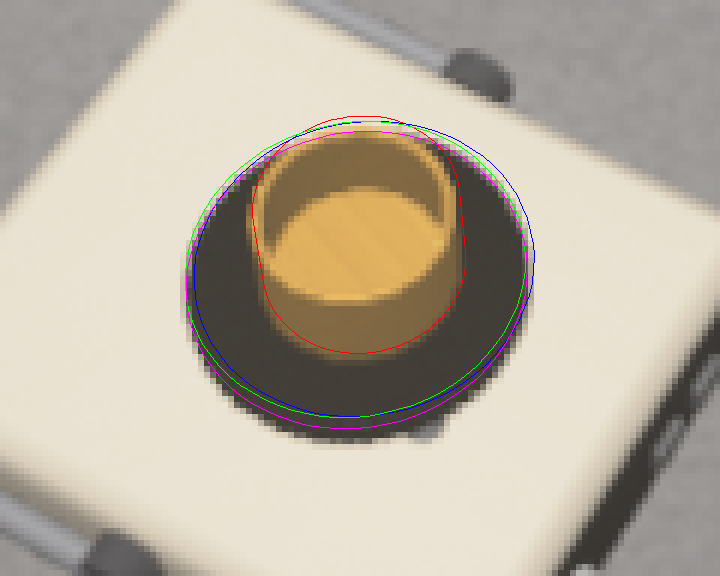

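```bash
cat >> h.py <<'E'
def place(htip,hz,yaw,fl=6):
    # hz: piece origin height when home; htip: tip above origin
    z=hz+htip
    g([CX,CY,z+.035],yaw); st("over")
    m([CX,CY,z+.012],.12); env.dwell(.25); st("pre")
    r=m([CX,CY,z-.005],.03,fl); s=st(f"contact {r}")
    print("origin err mm",1e3*(s["position"][2]+TZ-z))
E
python3 - <<'E'
from h import *
x,y=.4707,.1302
m([x,y,.17],.25)
place(.009,.098,135)
w=env.grab_frame("wrist"); cv2.imwrite("pics/q.png",w["image"])
E
```

```text
over t 38.16 p [0.4607 0.3607 0.1098] rot [-8.9870e+01  2.0000e-02  1.3497e+02] F [-0.51 -1.06 -0.39] op 0.631
pre t 38.75 p [0.4615 0.3622 0.0884] rot [-9.0090e+01 -1.0000e-02  1.3498e+02] F [ 0.51  0.46 -0.78] op 0.626
contact True t 39.2 p [0.461  0.3621 0.0754] rot [-9.0000e+01  2.0000e-02  1.3504e+02] F [-0.54  0.03  3.24] op 0.633
origin err mm -0.12861273212870505
```

View pics/q.png

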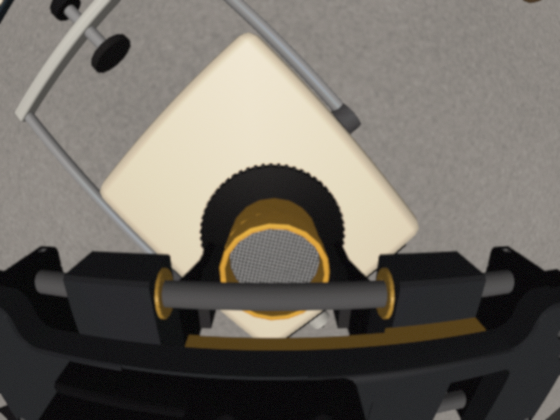

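```bash
python3 - <<'E'
from h import *
env.gripper_to(.95); st("rel")
m([CX,CY,.17],.25)
x,y=.5668,-.0829
g([x,y,.09],72); st("above")
r=m([x,y,.016],.15); st("down")
env.gripper_to(.5,6); st("g1"); env.gripper_to(.85)
g([x,y,.016],-18)
env.gripper_to(.5,25); st("g2")
w=env.grab_frame("wrist"); cv2.imwrite("pics/r.png",w["image"])
S=env.grab_frame("side"); cv2.imwrite("pics/r2.png",S["image"])
E
```

```text
rel t 40.03 p [0.4606 0.3616 0.0747] rot [-89.92  -0.   134.99] F [0.11 0.04 0.13] op 0.949
above t 42.14 p [ 0.5673 -0.082   0.0587] rot [-9.004e+01 -1.000e-02  7.209e+01] F [0.57 0.26 0.67] op 0.948
down t 42.78 p [ 0.5676 -0.0825 -0.0149] rot [-9.007e+01 -1.000e-02  7.207e+01] F [-0.6  -0.85  0.78] op 0.948
g1 t 43.38 p [ 0.5673 -0.0829 -0.015 ] rot [-9.006e+01 -2.000e-02  7.201e+01] F [ 0.71 -0.19  1.97] op 0.627
g2 t 45.92 p [ 0.5668 -0.0829 -0.0155] rot [-90.   0. -18.] F [ 0.16 -0.67 -0.68] op 0.648
```

View pics/r.png

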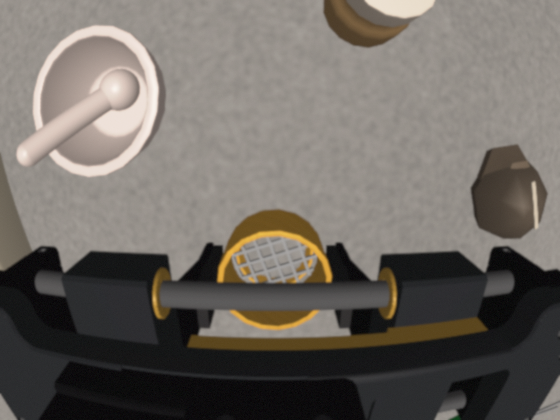

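View pics/r2.png

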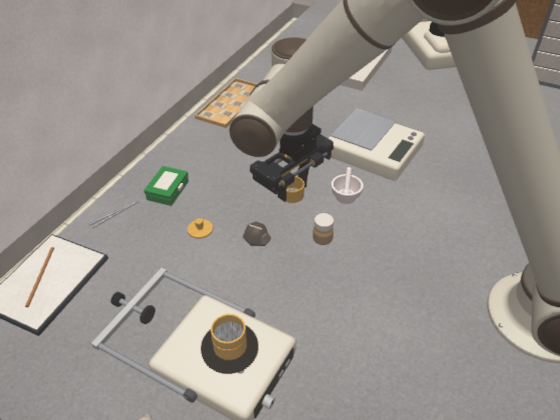

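Coarse is gripped at 0.648, with the mortar and rock clear, and pan plus fine sieve stand straight on the plate at about (229, 337) in the side view. Placing it now.

```bash
python3 - <<'E'
from h import *
x,y=.5668,-.0829
m([x,y,.19],.3)
place(.016,.118,72)
w=env.grab_frame("wrist"); cv2.imwrite("pics/s.png",w["image"])
E
```

```text
over t 48.43 p [0.4614 0.3611 0.1374] rot [-9.000e+01  2.000e-02  7.191e+01] F [-0.23 -0.19 -1.12] op 0.646
pre t 49.02 p [0.4614 0.3622 0.1153] rot [-9.003e+01 -7.000e-02  7.199e+01] F [ 0.07  0.07 -1.25] op 0.646
contact True t 49.48 p [0.461  0.3621 0.1024] rot [-90.02   0.    72.03] F [-0.72  0.11  4.03] op 0.648
origin err mm -0.05272836256028923
```

View pics/s.png

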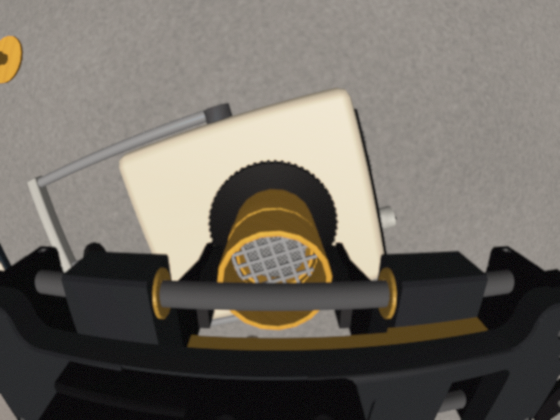

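```bash
python3 - <<'E'
from h import *
env.gripper_to(.95); st("rel")
m([CX,CY,.21],.25)
x,y=.695,.110
g([x,y,.07],72); env.gripper_to(.55)
r=m([x,y,.016],.12,8); st(f"down {r}")
env.dwell(.2)
env.gripper_to(.1,4); st("g1"); env.gripper_to(.45)
g([x,y,.016],-18)
env.gripper_to(.1,25); st("g2")
w=env.grab_frame("wrist"); cv2.imwrite("pics/u.png",w["image"])
E
```

```text
rel t 50.29 p [0.4605 0.3615 0.1016] rot [-8.995e+01  8.000e-02  7.199e+01] F [1.14 0.77 0.36] op 0.948
down False t 53.62 p [ 0.6954  0.1101 -0.0152] rot [-90.03   0.    72.02] F [0.33 0.8  0.12] op 0.549
g1 t 54.44 p [ 0.6953  0.11   -0.0154] rot [-9.003e+01 -1.000e-02  7.201e+01] F [ 0.89 -0.99 -0.57] op 0.206
g2 t 57.08 p [ 0.6949  0.1099 -0.0155] rot [-9.001e+01  1.000e-02 -1.800e+01] F [-0.21  0.05  0.05] op 0.194
```

View pics/u.png

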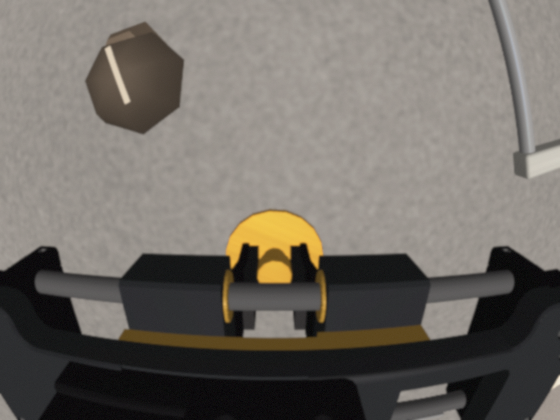

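```bash
python3 - <<'E'
from h import *
x,y=.695,.110
m([x,y,.23],.3)
S=env.grab_frame("side"); cv2.imwrite("pics/v1.png",cv2.resize(S["image"][150:420,80:440],None,fx=2,fy=2))
place(.016,.153,72)
S=env.grab_frame("side"); cv2.imwrite("pics/v2.png",cv2.resize(S["image"][150:420,80:440],None,fx=2,fy=2))
E
```

```text
over t 59.34 p [0.4615 0.3616 0.1722] rot [-9.000e+01  3.000e-02  7.192e+01] F [ 1.04 -0.63 -1.29] op 0.194
pre t 59.93 p [0.4615 0.3622 0.1503] rot [-9.004e+01 -8.000e-02  7.199e+01] F [-1.34  0.38 -1.29] op 0.197
contact True t 60.38 p [0.461  0.3621 0.1374] rot [-90.02   0.    72.03] F [-0.54  0.97  3.49] op 0.196
origin err mm -0.119007814788602
```

View pics/v1.png

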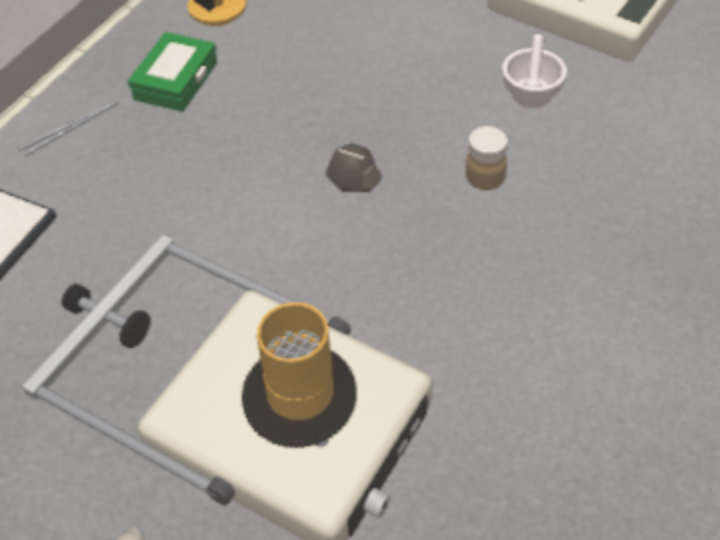

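View pics/v2.png

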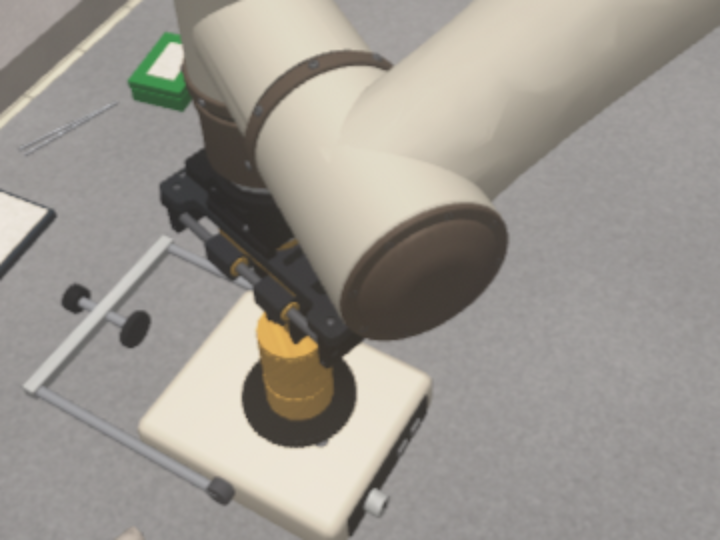

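Column upright and seated; the lid reached its home height. Release, retreat and look.

```bash
python3 - <<'E'
from h import *
env.gripper_to(.5); st("rel")
m([CX,CY,.26],.2)
g([.45,-.30,.30],0); env.dwell(.2); st()
T=env.grab_frame("top");S=env.grab_frame("side")
cv2.imwrite("pics/x.png",np.hstack([cv2.resize(T["image"][195:295,80:190],(400,364),interpolation=2),cv2.resize(S["image"][290:400,170:290],(400,367),interpolation=2)[:364]]))
cv2.imwrite("pics/x2.png",np.hstack([cv2.resize(T["image"],(400,300)),cv2.resize(S["image"],(400,300))]))
def hull(f,q):
    pts=[model("pan",*q,.075),model("sieve_lid",*q,.153)]
    h=cv2.convexHull(proj(f,np.vstack(pts)[:]).astype(np.float32)); mm=cv2.moments(h); return np.array([mm['m10']/mm['m00'],mm['m01']/mm['m00']]),mm['m00']
for f in (T,S):
    hsv=cv2.cvtColor(f["image"],cv2.COLOR_BGR2HSV); k=((hsv[...,1]>90)&(hsv[...,0]<35)).astype(np.uint8); k[:200]=0; k[:,300:]=0
    n,l,stt,c=cv2.connectedComponentsWithStats(k); i=1+np.argmax(stt[1:,4]); a,b=mcent(l==i)
    print(stt[i],a,b,hull(f,(.461,.362)),least_squares(lambda q:hull(f,q)[0]-a,(.46,.36)).x)
E
```

```text
rel t 61.2 p [0.4605 0.3615 0.1364] rot [-89.94   0.09  71.98] F [0.3  0.33 1.39] op 0.502
 t 64.37 p [ 0.4503 -0.2995  0.2685] rot [-9.e+01  0.e+00  6.e-02] F [ 0.08  0.43 -0.22] op 0.498
[105 230  38  28 837] [122.9767712 244.       ] 861 (array([123.03374078, 243.04710437]), 822.6103474828415) [0.45885125 0.36199135]
[ 208  299   39   61 1914] [227.49187817 328.87411168] 1970 (array([228.05104914, 327.20849623]), 1945.4776464900933) [0.46016057 0.36509952]
```

View pics/x.png

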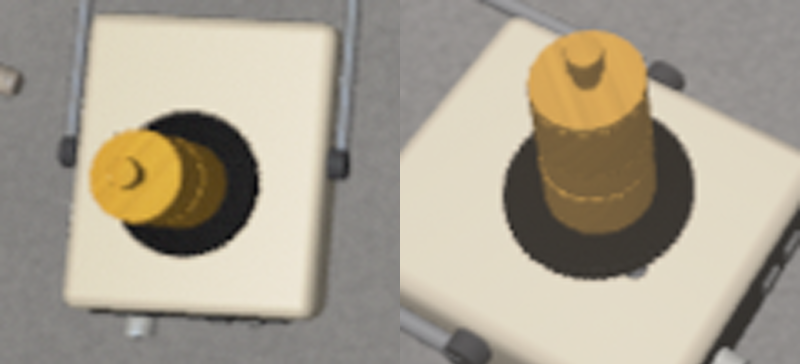

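View pics/x2.png

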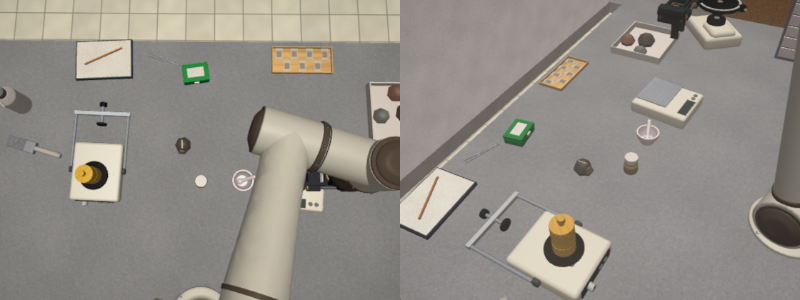

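```bash
python3 -c "
from h import *
st(); env.close_job()"
```

```text
t 64.47 p [ 0.4502 -0.2997  0.2685] rot [-9.e+01  0.e+00  4.e-02] F [ 0.65 -0.89 -0.11] op 0.497
the job is handed in; nothing more can be done
```

The sieve set is back together on the shaker in the order asked: pan, fine sieve, coarse sieve, lid. I handed the job in at 64.5 s of the 99 s allowed.

- **First grasp:** my first attempt on the pan closed on empty air. Probing down to the bench showed that the real fingertips are about 31.5 mm above the reported TCP, which disagrees with the description. I used that offset from then on. The pan touching the plate at the expected height, to within 0.3 mm, confirmed it.
- **Seating:** each piece was gripped twice, at right angles, to centre it in the fingers. The fine sieve, coarse sieve and lid all made contact within 0.13 mm of their home heights. Contact force was about 3–4 N.
- **Final pictures:** the column stands upright and free. It is about 1 mm off the plate centre in both the top and side views.
- **Camera disagreement:** the two cameras differ by about 3 mm in absolute position, so I judged centring only within each picture.
- **Other things on the bench:** the rock, mortar and jar look unmoved in the last pictures, by eye only. The arm hid part of the balance and was very near the mortar in the top view, though the side view shows both clear.

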